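Sort the bandsaw's loose fittings into the parts trays

ROBOT

A 6-joint arm with a two-finger parallel gripper is mounted at the origin on the work surface. World frame = base frame: x ahead of the robot, y to its left, z up, the work surface at z = 0. Lengths are in mm, angles in rad, forces in N, time in s.
With the tool pointing down it reaches from about 400 to 825 mm from the base axis. Payload 7 kg.
Tool frame: the origin (TCP) lies midway between the tips of the shut fingers; the grasp point (between the pads) lies behind it (grip_depth is the z of the grasp point in the tool frame, in mm); z points along the fingers, y is the line along which they close (so a half turn about z gives the same grasp; the last joint's range is limited). The gripper opens to 88 mm and grips with 3 to 60 N. Pads are 19 mm wide; open, the fingers measure 130 mm over their backs; the gripper's body (78 mm by 193 mm) begins 47 mm behind the grasp point.
Start: joints at [1.449, 0.359, 0.012, 0, -1.224, -0.288], TCP at [268.943, 619.084, 226.561] pointing down, gripper open.
Joint ranges: [-3.07, 3.07], [-1.43, 2.12], [-1.02, 1.25], [-3.03, 1.67], [-3.05, -0], [-3.03, 3.03]. Speed limits (rad/s): [2.39, 2.39, 3.01, 3.14, 3.14, 3.14].

INTERFACE

Orientations are given as a rotation vector (axis times angle).
In Python, from station import get_obs, camera, camera_params, close_job, find_in, regions_of, spot_point, grip_depth gives the robot as it stands.
- The arm moves only by the tool step_arm, never from a script. Its argument "moves" is a list of rows, each a list of 3 entries, a list of its own where there are three numbers: the opening, from 0 (shut) to 1 (fully open), then the shift along the tool's x, y, z in cm, then the turn about the tool's z in degrees. In form: [[gripper, [x, y, z], roll], ...]. A call has exactly 8 rows; each row shifts and turns the commanded pose from where the row before left it, along the tool's axes as they then stand; what a row does not reach is not made up. A row lasts 1/10 s, in which the tool goes at most 50 mm and 8.59 degrees, less where a joint would pass 70% of its speed; a pose out of reach is approached as far as the arm can. A call is refused whole if a number of a shift passes 5 or a number of a turn 8.59, either way. A call with a gripper value outside its range is refused whole. The fingers move at their own pace and stop on an object; "newtons" is the grip in N (left out, the last holds). Time passes only in rows, so rows that do not move let the fingers close, or fill a call up. It gives the time, the measured TCP pose, the force, the opening and the grip force at its end, in the units of the state.
- get_obs(): the state, without advancing time (a new reading comes with each control period).
- camera(name): name is "scene" or "top"; returns the picture (420x560x3 uint8, red, green, blue); there is no depth.
- camera_params(name): a dict with "K" (3x3 intrinsics, pixels), "R" (3x3) and "t" (3): a world point X has camera coordinates R X + t. Camera axes: x right, y down, z forward; pixel columns grow to the right and rows downward; lengths in mm; the calibration is good to about 2 mm. A picture is of the moment at which its call begins. camera_params takes no time and is no camera call.
- close_job(): hands the job in; it is judged then, once.
Trained networks look in the newest picture that a camera, given by its name, has taken for a name from the list of things; names that differ only in an ending like _2 or _b are one class to them, and where a whole thing is asked for, a point or a joint stands for the part that bears it (a point fixed in the world has none). Each returns a list of dicts, best first, with "confidence" (0 to 1); they miss things now and then, are a little off and sometimes report something else, mostly with a low value. They report only what shows in the picture. A call takes as long as a camera call. They do not tell look-alikes from the thing itself.
- find_in(camera, name): "bbox" ([left, top, width, height] in pixels, round what is visible of it).
- regions_of(camera, name): "pixels" (420x560 bool, what is visible of it) and "bbox" ([left, top, width, height] in pixels, round what is visible of it).
- spot_point(camera, name): "position" ([column, row] in pixels: a listed point, or the origin of a listed thing).
The state is a dict: "time_s": time; "q": joint angles; "dq": joint speeds; "tau": joint torques, N m; "ee_pos": TCP position; "eef_rot": TCP orientation; "force": force on the tool from outside, world axes, zero at the start; "moment": the same for the moment, N m; "width": finger opening in mm; "grasp_force": force on a finger pad.
Only numpy, scipy, OpenCV 4.12 (cv2) and the standard library are available. Lean on these libraries where they do the work, as an engineer would, in place of code of your own. Each camera call takes 0.05 s, during which the arm holds its last target. There are 200 camera calls.

TASK

Clear up after servicing the bandsaw: put both black clamping knobs in the blue tray, both steel guide bearings in the yellow tray and the walnut offcut in the red tray. Set each one down rather than dropping it, so that it lies flat on the tray's floor (the knobs with their brass studs up, nothing on top of anything else). Leave the tape roll and the wax tin where they are.

Things in the scene. Friction and masses are not known exactly. Their poses are not given: they have to be found in the camera images.
- knob_a_center (a point): black plastic fluted clamping knob with a brass threaded stud pointing straight up: round head 40 mm across and 18 mm high, standing flat on its base; stud 8 mm across rising 22 mm above the head (40 mm tall in all). This point is the centre of the head, on the axis, 9 mm above its base; z up along the stud. About 50 g. Graspable from above across the head at any yaw
- knob_b_center (a point): black plastic fluted clamping knob with a brass threaded stud pointing straight up: round head 40 mm across and 18 mm high, standing flat on its base; stud 8 mm across rising 22 mm above the head (40 mm tall in all). This point is the centre of the head, on the axis, 9 mm above its base; z up along the stud. About 50 g. Graspable from above across the head at any yaw (same as the other knob)
- bearing_a_center (a point): steel guide bearing with a grey seal ring: a disc 36 mm across and 14 mm thick lying flat. This point is its centre, 7 mm above its underside; z along its axis. About 70 g. Graspable from above across its diameter at any yaw
- bearing_b_center (a point): steel guide bearing with a grey seal ring: a disc 36 mm across and 14 mm thick lying flat. This point is its centre, 7 mm above its underside; z along its axis. About 70 g. Graspable from above across its diameter at any yaw (same as the other bearing)
- offcut_center (a point): dark walnut offcut, 80 mm long (its x), 36 mm wide (its y) and 30 mm high (its z, up), with a 20 mm long, 10 mm deep rebate sawn out of the top of its +x end. This point is the centre of the 80 x 36 x 30 block, 15 mm above its underside. About 55 g. Grasp from above across the 36 mm width
- tray_blue: blue plastic open parts tray, fixed to the bench: outside 110 mm along its x, 150 mm along its y and 30 mm high; walls and floor 5 mm thick, so the inside is 100 x 140 mm and the floor's top is 5 mm above the bench. Origin at the centre of its underside, on the bench; z up, turned only by a small yaw
- tray_yellow: yellow plastic open parts tray, fixed to the bench: outside 110 mm along its x, 150 mm along its y and 30 mm high; walls and floor 5 mm thick, so the inside is 100 x 140 mm and the floor's top is 5 mm above the bench. Origin at the centre of its underside, on the bench; z up, turned only by a small yaw
- tray_red: red plastic open parts tray, fixed to the bench: outside 110 mm along its x, 150 mm along its y and 30 mm high; walls and floor 5 mm thick, so the inside is 100 x 140 mm and the floor's top is 5 mm above the bench. Origin at the centre of its underside, on the bench; z up, turned only by a small yaw
- tape_roll: roll of blue masking tape lying flat, 96 mm across, 24 mm high, loose, not to be moved; origin at the centre of its underside
- wax_tin: upright metal wax tin, 68 mm across, 60 mm high, loose, not to be moved; origin at the centre of its underside
Not all that is in view belongs to the job. Leave any orange or purple look-alike of the part that bears knob_a_center alone. Leave any green or pink look-alike of the part that bears knob_b_center alone.

How it is judged:
By the outcome, as a careful person would: the job done as asked, in the order asked, and still so for the second after the job is handed in, with the robot touching nothing.
It also fails if it takes over 109 s, if anything falls off the work surface, if the arm or the gripper's body presses on something with over 40 N, if the wrist force passes 120 N, or if a joint passes its speed limit or range.

## Working session

There is one attempt and no reset: what is moved stays moved. The work goes in short steps, Python scripts to look and compute and a tool call to move; the robot and the scene stay as the last step left them, time stands still between calls to the robot, and variables do not carry over. Pictures are saved under pics/ and viewed, at most 14 in all, crops included, and the job is handed in when it is done.

Besides the shell and the picture viewer there is one more tool, called after ">>>" as name(argument=value, ...), one argument or row to a line, values as JSON. step_arm: Moves the arm, as the interface text tells. Its arguments: {"type":"object","properties":{"moves":{"type":"array","items":{"type":"array"}},"newtons":{"type":"number"}},"required":["moves"]}

```bash
mkdir -p pics; ls
python3 - <<'E'
from station import *
import cv2,numpy as np
for c in("top","scene"):
    cv2.imwrite(f"pics/{c}0.png",camera(c)[:,:,::-1]); p=camera_params(c); print(c,np.round(p["K"],1).tolist(),np.round(p["R"],3).tolist(),np.round(p["t"],1).tolist())
    for n in("knob_a_center","bearing_a_center","offcut_center","tray_blue","tray_yellow","tray_red","tape_roll","wax_tin"):
        print(n,[(np.round(d["position"],1).tolist(),round(d["confidence"],2)) for d in spot_point(c,n)])
o=get_obs();print(o["time_s"],o["ee_pos"],o["eef_rot"],o["width"],grip_depth)
E
```

```text
pics
top [[433.4, 0.0, 280.6], [0.0, 433.4, 211.9], [0.0, 0.0, 1.0]] [[0.013, -1.0, 0.024], [-0.988, -0.017, -0.155], [0.155, -0.021, -0.988]] [-25.9, 529.8, 1005.6]
knob_a_center [([302.2, 260.2], 0.63), ([337.2, 240.2], 0.54), ([361.0, 268.8], 0.47)]
bearing_a_center [([153.4, 243.3], 0.74), ([452.6, 225.7], 0.64), ([278.0, 237.0], 0.45)]
offcut_center [([395.9, 245.9], 0.83)]
tray_blue [([195.0, 176.8], 0.7)]
tray_yellow [([364.7, 186.0], 0.64)]
tray_red [([277.4, 166.0], 0.74)]
tape_roll [([97.0, 228.7], 0.72)]
wax_tin [([454.6, 224.6], 0.56), ([218.9, 241.8], 0.41)]
scene [[455.3, 0.0, 280.7], [0.0, 455.3, 217.3], [0.0, 0.0, 1.0]] [[-0.099, 0.995, -0.013], [0.797, 0.072, -0.6], [-0.596, -0.07, -0.8]] [68.7, -377.5, 1472.6]
knob_a_center [([227.6, 208.9], 0.62), ([212.8, 186.6], 0.51)]
bearing_a_center [([284.1, 214.8], 0.57)]
offcut_center []
tray_blue [([368.2, 270.5], 0.56)]
tray_yellow [([188.9, 258.0], 0.65)]
tray_red [([280.1, 275.6], 0.81)]
tape_roll [([455.0, 234.7], 0.67)]
wax_tin [([115.0, 215.3], 0.55), ([400.8, 216.5], 0.34)]
0.9 [268.93022844 619.09427319 226.59489946] [-3.07580948e+00  6.39278407e-01  7.03221642e-05] 87.39589830728526 -18.8
```

View pics/top0.png

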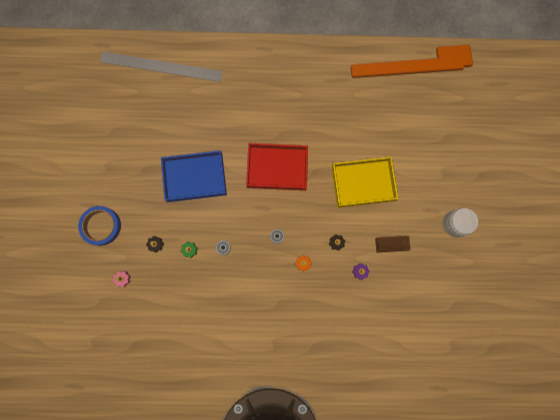

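View pics/scene0.png

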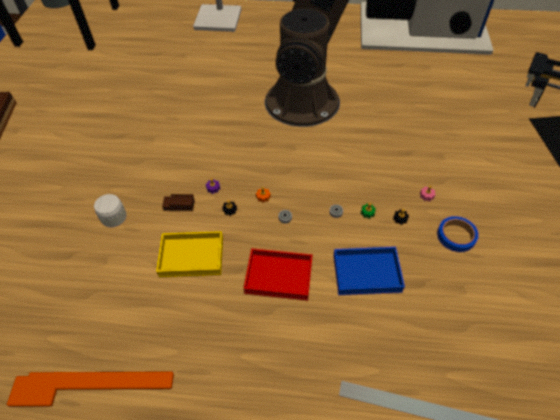

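The look-alikes in the top picture:
- Black knobs at (155,244) and (337,242) are the ones wanted.
- Green (189,250), pink (121,279), orange (303,263) and purple (361,271) are decoys.
- The bearings are at (223,247) and (277,236).
- The offcut is at (393,244).

Next I'll measure the positions and check the choice in one crop.

```bash
cat > h.py <<'E'
from station import *
import cv2,numpy as np
from scipy.spatial.transform import Rotation as Ro
def world(c,px,z):
    p=camera_params(c);K,R,t=map(np.array,(p["K"],p["R"],p["t"]))
    px=np.atleast_2d(px).astype(float)
    d=(R.T@np.linalg.inv(K)@np.c_[px,np.ones(len(px))].T).T; C=-R.T@t
    return (C+d*((z-C[2])/d[:,2])[:,None])[:,:2]
def rect(c,m,z):
    k=max(cv2.findContours(m.astype(np.uint8),cv2.RETR_EXTERNAL,cv2.CHAIN_APPROX_NONE)[0],key=len)[:,0]
    (x,y),s,a=cv2.minAreaRect(world(c,k,z).astype(np.float32)); return np.round([x,y,*s,a],1).tolist()
def delta(x,y,z,yaw=-90):
    o=get_obs();R=Ro.from_rotvec(o["eef_rot"]);d=R.inv().apply(np.array([x,y,z])-o["ee_pos"])/10
    X=R.as_matrix()[:,0];ps=np.degrees(np.arctan2(X[1],X[0]))
    print("d cm",np.round(d,2),"roll",round((ps-yaw+180)%360-180,1),"pos",np.round(o["ee_pos"],1))
E
python3 - <<'E'
from h import *
im={}
for c in("top","scene"):
    im[c]=camera(c)
    for n,h in(("knob_a_center",9),("bearing_a_center",7),("offcut_center",15)):
        print(c,n,"spot",[(np.round(d["position"]).tolist(),world(c,d["position"],h)[0].round(1).tolist()) for d in spot_point(c,n)])
        for d in regions_of(c,n):
            m=d["pixels"];rc=np.argwhere(m).mean(0)[::-1]; print("  mask",rc.round(1).tolist(),m.sum(),round(d["confidence"],2),"col",im[c][m].mean(0).round().tolist(),world(c,rc,h*1.4)[0].round(1).tolist(),rect(c,m,h*1.6))
    for n in("tray_blue","tray_yellow","tray_red","wax_tin","tape_roll"):
        for d in regions_of(c,n)[:2]: print(c,n,round(d["confidence"],2),rect(c,d["pixels"],28))
a=im["top"][215:285,110:260];b=im["top"][215:285,265:415]
cv2.imwrite("pics/crop.png",cv2.resize(np.vstack([a,b])[:,:,::-1],None,fx=4,fy=4,interpolation=cv2.INTER_CUBIC))
E
```

```text
top knob_a_center spot [([363.0, 271.0], [391.5, -221.6]), ([334.0, 243.0], [459.8, -150.5]), ([302.0, 262.0], [410.6, -73.1])]
  mask [336.4, 241.8] 188 0.69 col [74.0, 57.0, 34.0] [462.4, -157.1] [462.4, -156.9, 36.2, 36.6, 76.8]
  mask [303.0, 262.5] 191 0.62 col [183.0, 98.0, 23.0] [410.5, -75.1] [410.5, -76.1, 36.3, 36.7, 0.8]
  mask [360.1, 271.0] 183 0.57 col [107.0, 63.0, 94.0] [391.7, -214.7] [391.4, -214.4, 35.3, 35.4, 26.6]
  mask [98.4, 225.6] 779 0.37 col [73.0, 74.0, 98.0] [493.2, 426.7] [494.8, 424.8, 93.6, 102.5, 1.0]
  mask [392.6, 243.0] 545 0.29 col [85.0, 56.0, 32.0] [461.5, -296.5] [461.4, -295.8, 39.5, 87.0, 0.9]
top bearing_a_center spot [([273.0, 238.0], [469.6, -0.8])]
  mask [276.4, 235.3] 157 0.47 col [117.0, 112.0, 101.0] [476.4, -9.2] [475.8, -9.4, 32.2, 32.1, 0.9]
top offcut_center spot [([394.0, 246.0], [453.9, -298.5])]
  mask [392.3, 243.2] 526 0.78 col [83.0, 54.0, 31.0] [460.2, -293.2] [459.9, -292.2, 37.9, 84.3, 4.4]
top tray_blue 0.6 [619.3, 197.6, 118.3, 157.1, 8.0]
top tray_yellow 0.75 [613.9, -223.9, 116.3, 157.2, 7.6]
top tray_red 0.71 [648.1,
[... 526 characters left out ...]
)]
  mask [285.0, 216.1] 141 0.44 col [99.0, 93.0, 82.0] [477.9, -10.1] [478.6, -10.1, 38.9, 31.2, 5.1]
  mask [335.7, 210.8] 162 0.32 col [103.0, 94.0, 80.0] [448.9, 120.1] [449.0, 119.6, 43.6, 34.0, 2.1]
scene offcut_center spot [([177.0, 200.0], [453.0, -302.3])]
  mask [178.5, 202.8] 557 0.64 col [66.0, 38.0, 18.0] [467.7, -292.3] [470.5, -292.5, 60.4, 88.6, 5.1]
scene tray_blue 0.62 [629.8, 197.5, 126.1, 156.4, 7.8]
scene tray_yellow 0.87 [623.0, -227.3, 128.6, 156.5, 7.5]
scene tray_red 0.91 [658.1, -10.0, 152.8, 128.2, 89.6]
scene wax_tin 0.69 [513.4, -463.5, 116.4, 67.3, 38.4]
scene tape_roll 0.73 [471.9, -291.1, 56.9, 83.1, 5.1]
scene tape_roll 0.58 [506.8, 416.6, 92.3, 107.6, 61.8]
```

View pics/crop.png

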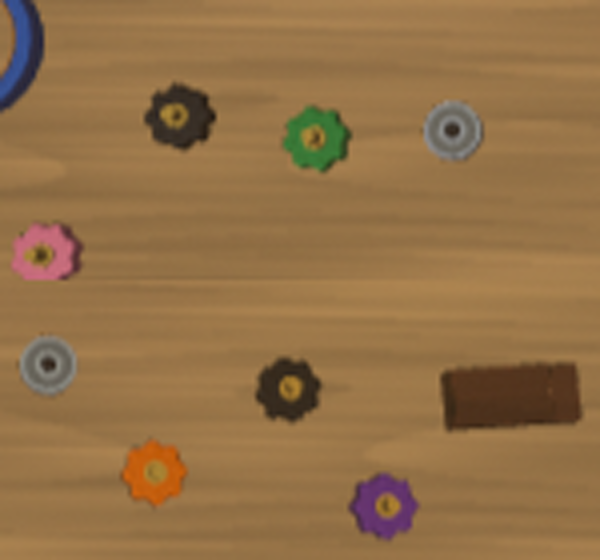

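>>> step_arm(
  moves=[
    [1, [0, 0, 0], 8.3],
    [1, [0, 0, 0], 8.3],
    [1, [0, 0, 0], 8.3],
    [1, [0, 0, 0], 8.3],
    [1, [0, 0, 0], 8.3],
    [1, [0, 0, 0], 8.3],
    [1, [0, 0, 0], 8.3],
    [1, [0, 0, 0], 8.3],
  ],
)

```text
time_s: 2.9
ee_pos: [269.0, 619.1, 226.5]
eef_rot: [2.217, -2.226, 0.0]
force: [-0.8, 0.6, 0.1]
width: 87.8
grasp_force: 0.0
```

Run:
```python
from h import *
for n,p,z in(("kL",(154.6,244),14),("kR",(336.6,242.2),14),("bL",(222.8,247.2),12),("bR",(276.7,235.9),12)): print(n,world("top",p,z)[0].round(1))
camera("top")
for n in("tray_blue","tray_yellow","tray_red","offcut_center"):
    m=regions_of("top",n)[0]["pixels"]; cs=np.where(m.sum(0)>15 if n!="offcut_center" else m.any(0))[0][8:-8]
    z=30
    f=world("top",np.c_[cs,[np.where(m[:,c])[0][0]-.5 for c in cs]],z); a=np.polyfit(f[:,1],f[:,0],1)
    print(n,"far edge angle",-np.degrees(np.arctan(a[0])).round(1),"mid far",f.mean(0).round(1))
delta(0,0,0)
```

```text
kL [450.1 287.2]
kR [ 461.3 -157.4]
bL [445.  121.6]
bR [474.7  -9.8]
tray_blue far edge angle 8.4 mid far [678.  201.3]
tray_yellow far edge angle 7.9 mid far [ 670.7 -225.3]
tray_red far edge angle -1.8 mid far [704.7  -8.3]
offcut_center far edge angle 2.6 mid far [ 478.  -290.5]
d cm [61.75 27.28 22.65] roll 0.4 pos [269.  619.1 226.6]
```

>>> step_arm(
  moves=[
    [0.75, [4.15, -2.28, 0], 0.4],
    [0.75, [4.15, -2.28, 1.5], 0],
    [0.75, [4.15, -2.28, 1.5], 0],
    [0.75, [4.15, -2.28, 1.5], 0],
    [0.75, [4.15, -2.28, 1.5], 0],
    [0.75, [4.15, -2.28, 1.5], 0],
    [0.75, [4.15, -2.28, 1.5], 0],
    [0.75, [4.15, -2.28, 1.5], 0],
  ],
)

```text
time_s: 3.95
ee_pos: [450.7, 284.8, 121.5]
eef_rot: [-2.22, 2.222, 0.0]
force: [1.3, 0.6, -0.6]
width: 66.0
grasp_force: 0.0
```

Run:
```python
from h import *
delta(451,287.5,3); print(get_obs()["q"].round(2))
a=camera("scene")[150:270,340:500]
cv2.imwrite("pics/s1.png",cv2.resize(a[:,:,::-1],None,fx=5,fy=5,interpolation=cv2.INTER_CUBIC))
```

```text
d cm [-0.26 -0.02 11.85] roll -0.1 pos [450.7 284.8 121.5]
[ 0.93  0.22 -0.44  0.   -0.9  -0.93]
```

View pics/s1.png

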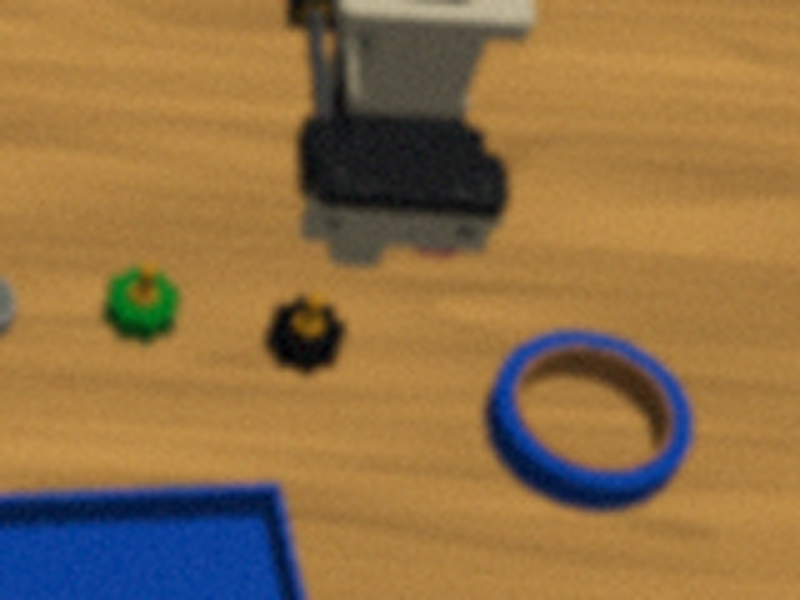

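Run:
```python
from h import *
for z in(9,14): print(world("scene",(401.2,216.2),z))
delta(451,287.5,3)
```

```text
[[450.88065462 288.98938577]]
[[454.76738815 287.78724749]]
d cm [-0.92 -0.05 11.56] roll -0.2 pos [450.8 278.7 118.6]
```

>>> step_arm(
  moves=[
    [0.75, [0, 0, 2], 0],
    [0.75, [0, 0, 2], 0],
    [0.75, [0, 0, 1], 0],
    [0.75, [0, 0, 0], 0],
    [0.75, [0, 0, 0], 0],
    [0.75, [0, 0, 0], 0],
    [0.75, [0, 0, 0], 0],
    [0.75, [0, 0, 0], 0],
  ],
)

```text
time_s: 4.8
ee_pos: [450.1, 286.8, 72.2]
eef_rot: [-2.216, 2.226, 0.0]
force: [-0.1, 0.3, 0.3]
width: 65.8
grasp_force: 0.0
```

Run:
```python
from h import *
delta(452,287.5,3)
```

```text
d cm [-0.07 -0.18  6.92] roll -0.3 pos [450.1 286.8  72.2]
```

>>> step_arm(
  moves=[
    [0.75, [-0.1, -0.2, 2], 0],
    [0.75, [0, 0, 2], 0],
    [0.75, [0, 0, 1.5], 0],
    [0.75, [0, 0, 0.8], 0],
    [0.75, [0, 0, 0.4], 0],
    [0.75, [0, 0, 0.2], 0],
    [0.75, [0, 0, 0], 0],
    [0.75, [0, 0, 0], 0],
  ],
  newtons=20,
)

```text
time_s: 5.6
ee_pos: [452.3, 287.7, 3.2]
eef_rot: [-2.215, 2.226, 0.0]
force: [-1.2, -0.4, -0.6]
width: 65.3
grasp_force: 0.0
```

>>> step_arm(
  moves=[
    [0.3, [0, 0, 0], 0],
    [0.3, [0, 0, 0], 0],
    [0.3, [0, 0, 0], 0],
    [0.3, [0, 0, 0], 0],
    [0.3, [0, 0, 0], 0],
    [0.3, [0, 0, 0], 0],
    [0.3, [0, 0, 0], 0],
    [0.3, [0, 0, 0], 0],
  ],
)

```text
time_s: 6.4
ee_pos: [452.0, 287.4, 2.7]
eef_rot: [-2.216, 2.227, -0.0]
force: [-0.6, 0.5, 2.4]
width: 39.4
grasp_force: 20.0
```

>>> step_arm(
  moves=[
    [0.3, [0, 0, -2], 0],
    [0.3, [0, 0, -3], 0],
    [0.3, [0, 0, -2], 0],
    [0.3, [0.9, -2.5, 0], 0],
    [0.3, [1.2, -4, 0], 0],
    [0.3, [1.2, -4, 0], 0],
    [0.3, [1.2, -3.5, 0], 0],
    [0.3, [0.8, -2, 0], 0],
  ],
)

```text
time_s: 7.2
ee_pos: [614.0, 232.4, 71.9]
eef_rot: [2.215, -2.228, 0.0]
force: [-1.6, 0.1, -0.5]
width: 39.5
grasp_force: 20.0
```

>>> step_arm(
  moves=[
    [0.3, [0.3, -0.6, 0], 0],
    [0.3, [0, 0, 0], -4],
    [0.3, [0, 0, 0], -4],
    [0.3, [0, 0, 0], 0],
    [0.3, [0, 0, 0], 0],
    [0.3, [0, 0, 0], 0],
    [0.3, [0, 0, 0], 0],
    [0.3, [0, 0, 0], 0],
  ],
)

```text
time_s: 8.0
ee_pos: [617.7, 230.6, 72.6]
eef_rot: [-2.366, 2.067, -0.0]
force: [0.0, -0.3, -2.2]
width: 39.7
grasp_force: 20.0
```

Run:
```python
from h import *
delta(617.5,231.7,8.2,-82); print(get_obs()["width"])
t=camera("top")[130:230,130:260];s=camera("scene")[180:310,310:440]
f=lambda a,k:cv2.resize(a[:,:,::-1],(400,400*a.shape[0]//a.shape[1]),interpolation=cv2.INTER_CUBIC)
a,b=f(t,1),f(s,1);h=min(len(a),len(b));cv2.imwrite("pics/s2.png",np.hstack([a[:h],b[-h:]]))
```

```text
d cm [-0.11  0.    6.44] roll -0.3 pos [617.7 230.6  72.6]
39.715932893514676
```

View pics/s2.png

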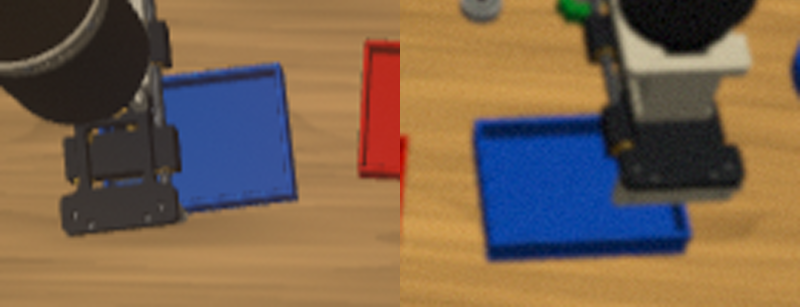

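>>> step_arm(
  moves=[
    [0.3, [0, 0, 2], 0],
    [0.3, [0, 0, 2], 0],
    [0.3, [0, 0, 1.2], 0],
    [0.3, [0, 0, 0.6], 0],
    [0.3, [0, 0, 0.4], 0],
    [0.3, [0, 0, 0.2], 0],
    [0.3, [0, 0, 0], 0],
    [0.3, [0, 0, 0], 0],
  ],
)

```text
time_s: 8.9
ee_pos: [618.1, 230.8, 9.2]
eef_rot: [-2.365, 2.066, -0.0]
force: [-1.3, 0.2, -0.1]
width: 39.5
grasp_force: 20.0
```

Run:
```python
from h import *
delta(617.5,231.7,8.2,-82); o=get_obs();print(o["force"].round(1),o["width"])
```

```text
d cm [-0.1   0.05  0.1 ] roll -0.3 pos [618.1 230.8   9.2]
[-1.3  0.2 -0.1] 39.45608345201987
```

>>> step_arm(
  moves=[
    [0.3, [0, 0, 0.1], 0],
    [0.3, [0, 0, 0], 0],
    [0.3, [0, 0, 0], 0],
    [0.54, [0, 0, 0], 0],
    [0.54, [0, 0, 0], 0],
    [0.54, [0, 0, 0], 0],
    [0.54, [0, 0, 0], 0],
    [0.54, [0, 0, 0], 0],
  ],
)

```text
time_s: 9.7
ee_pos: [617.7, 230.5, 7.5]
eef_rot: [2.366, -2.067, 0.0]
force: [0.3, 0.8, 0.5]
width: 47.5
grasp_force: 0.0
```

>>> step_arm(
  moves=[
    [0.54, [0, 0, -0.6], 0],
    [0.54, [0, 0, -1.5], 0],
    [0.54, [0, 0, -3], 0],
    [0.54, [0, 0, -3], 0],
    [0.75, [0, 0, -2], 0],
    [0.75, [0, 0, 0], 4],
    [0.75, [0, 0, 0], 4],
    [0.75, [0, 0, 0], 0],
  ],
)

```text
time_s: 10.5
ee_pos: [618.0, 230.7, 110.3]
eef_rot: [-2.214, 2.227, -0.001]
force: [-0.3, 0.1, -0.5]
width: 65.3
grasp_force: 0.0
```

Run:
```python
from h import *
delta(463,-157.5,70)
```

```text
d cm [38.91 15.28  3.97] roll -0.3 pos [618.  230.7 110.3]
```

>>> step_arm(
  moves=[
    [0.75, [2.5, 1, 0], 0],
    [0.75, [4.2, 1.6, 0], 0],
    [0.75, [4.2, 1.6, 0], 0],
    [0.75, [4.2, 1.6, 0], 0],
    [0.75, [4.2, 1.6, 0], 0],
    [0.75, [4.2, 1.6, 0], 0],
    [0.75, [4.2, 1.6, 0], 0],
    [0.75, [4.2, 1.6, 0.5], 0],
  ],
)

```text
time_s: 11.3
ee_pos: [494.0, -89.3, 104.9]
eef_rot: [-2.218, 2.222, -0.002]
force: [0.4, 0.4, 0.6]
width: 65.9
grasp_force: 0.0
```

>>> step_arm(
  moves=[
    [0.75, [3.5, 1.5, 1], 0],
    [0.75, [2.2, 1, 1], 0],
    [0.75, [1.2, 0.5, 1], 0],
    [0.75, [0.1, 0.1, 0.5], 0],
    [0.75, [0, 0, 0], 0],
    [0.75, [0, 0, 0], 0],
    [0.75, [0, 0, 0], 0],
    [0.75, [0, 0, 0], 0],
  ],
)

```text
time_s: 12.1
ee_pos: [463.5, -157.1, 68.9]
eef_rot: [-2.217, 2.225, -0.001]
force: [0.2, -0.1, 0.2]
width: 66.0
grasp_force: 0.0
```

Run:
```python
from h import *
delta(463,-157.5,3)
```

```text
d cm [0.04 0.06 6.59] roll -0.2 pos [ 463.5 -157.1   68.9]
```

>>> step_arm(
  moves=[
    [0.75, [0, 0, 2], 0],
    [0.75, [0, 0, 2], 0],
    [0.75, [0, 0, 1.3], 0],
    [0.75, [0, 0, 0.7], 0],
    [0.75, [0, 0, 0.4], 0],
    [0.75, [0, 0, 0.2], 0],
    [0.75, [0, 0, 0], 0],
    [0.75, [0, 0, 0], 0],
  ],
)

```text
time_s: 12.9
ee_pos: [463.3, -157.7, 3.1]
eef_rot: [-2.216, 2.226, -0.001]
force: [0.6, 0.9, -0.1]
width: 65.9
grasp_force: 0.0
```

>>> step_arm(
  moves=[
    [0.3, [0, 0, 0], 0],
    [0.3, [0, 0, 0], 0],
    [0.3, [0, 0, 0], 0],
    [0.3, [0, 0, 0], 0],
    [0.3, [0, 0, 0], 0],
    [0.3, [0, 0, 0], 0],
    [0.3, [0, 0, 0], 0],
    [0.3, [0, 0, 0], 0],
  ],
)

```text
time_s: 13.7
ee_pos: [462.9, -157.7, 2.7]
eef_rot: [-2.216, 2.227, -0.0]
force: [-1.8, -0.2, 3.3]
width: 39.3
grasp_force: 20.0
```

Run:
```python
from h import *
delta(626.5,168,70); o=get_obs();print(o["width"],o["grasp_force"])
im=camera("top"); cv2.imwrite("pics/t3.png",cv2.resize(im[130:300,130:420][:,:,::-1],None,fx=2.7,fy=2.7))
```

```text
d cm [-32.65 -16.21  -6.73] roll -0.3 pos [ 462.9 -157.7    2.7]
39.32554191166203 20.00039041042328
```

View pics/t3.png

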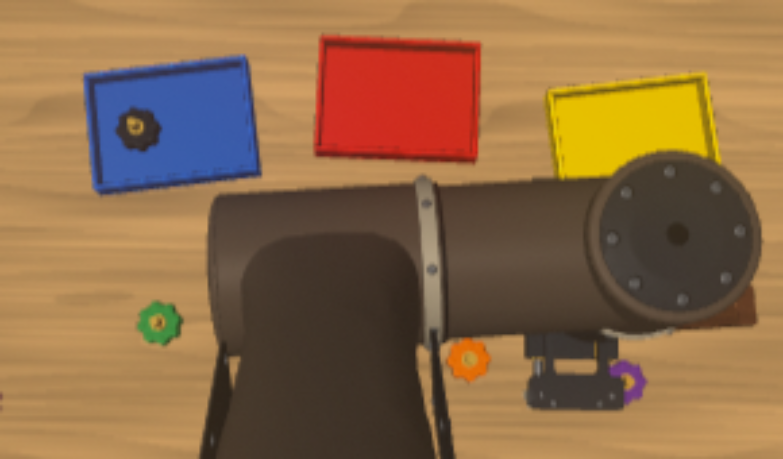

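The picture shows knob one upright in the blue tray at crop (138,128). Knob two is gripped at 39.3 mm.

>>> step_arm(
  moves=[
    [0.3, [0, 0, -2], 0],
    [0.3, [0, 0, -3], 0],
    [0.3, [-1, -0.5, -2], 0],
    [0.3, [-3, -1.5, 0], 0],
    [0.3, [-4.2, -2.1, 0], 0],
    [0.3, [-4.2, -2.1, 0], 0],
    [0.3, [-4.2, -2.1, 0], 0],
    [0.3, [-4.2, -2.1, 0], 0],
  ],
)

```text
time_s: 14.55
ee_pos: [568.3, 51.6, 72.4]
eef_rot: [2.216, -2.227, -0.0]
force: [1.1, -1.2, -0.1]
width: 39.7
grasp_force: 20.0
```

>>> step_arm(
  moves=[
    [0.3, [-4.2, -2.1, 0], 0],
    [0.3, [-3.8, -1.9, 0], 0],
    [0.3, [-2.4, -1.2, 0], 0],
    [0.3, [-1.4, -0.6, 0], 0],
    [0.3, [0, 0, 0], -4],
    [0.3, [0, 0, 0], -4],
    [0.3, [0, 0, 0], 0],
    [0.3, [0, 0, 0], 0],
  ],
)

```text
time_s: 15.35
ee_pos: [626.1, 167.0, 72.4]
eef_rot: [2.363, -2.07, -0.0]
force: [-0.0, -0.3, -2.2]
width: 39.6
grasp_force: 20.0
```

Run:
```python
from h import *
delta(626.5,168,8,-82); o=get_obs();print(o["width"],o["grasp_force"])
```

```text
d cm [-0.1  -0.06  6.44] roll -0.4 pos [626.1 167.   72.4]
39.56828811905352 19.99969393014908
```

>>> step_arm(
  moves=[
    [0.3, [0, 0, 2], 0],
    [0.3, [0, 0, 2], 0],
    [0.3, [0, 0, 1.2], 0],
    [0.3, [0, 0, 0.6], 0],
    [0.3, [0, 0, 0.4], 0],
    [0.3, [0, 0, 0.2], 0],
    [0.3, [0, 0, 0.05], 0],
    [0.3, [0, 0, 0], 0],
  ],
)

```text
time_s: 16.15
ee_pos: [626.8, 167.7, 8.6]
eef_rot: [-2.365, 2.066, -0.001]
force: [-0.6, 0.7, -1.1]
width: 39.2
grasp_force: 20.0
```

>>> step_arm(
  moves=[
    [0.3, [0, 0, 0], 0],
    [0.3, [0, 0, 0], 0],
    [0.54, [0, 0, 0], 0],
    [0.54, [0, 0, 0], 0],
    [0.54, [0, 0, 0], 0],
    [0.54, [0, 0, 0], 0],
    [0.54, [0, 0, 0], 0],
    [0.54, [0, 0, 0], 0],
  ],
)

```text
time_s: 16.95
ee_pos: [626.5, 167.5, 8.1]
eef_rot: [-2.366, 2.067, -0.0]
force: [-0.9, -0.3, 0.2]
width: 47.4
grasp_force: 0.0
```

>>> step_arm(
  moves=[
    [0.54, [0, 0, -0.6], 0],
    [0.54, [0, 0, -1.5], 0],
    [0.54, [0, 0, -3], 0],
    [0.54, [0, 0, -3], 0],
    [0.7, [0, 0, -1], 0],
    [0.7, [0, 0, 0], 4],
    [0.7, [0, 0, 0], 4],
    [0.7, [0, 0, 0], 0],
  ],
)

```text
time_s: 17.75
ee_pos: [626.5, 167.5, 100.1]
eef_rot: [-2.214, 2.227, -0.0]
force: [-0.1, 0.0, -0.2]
width: 60.9
grasp_force: 0.0
```

Run:
```python
from h import *
delta(446.5,121,70)
```

```text
d cm [ 4.76 17.98  2.99] roll -0.3 pos [626.5 167.5 100.1]
```

>>> step_arm(
  moves=[
    [0.7, [0.7, 2.5, 0], 0],
    [0.7, [1.1, 4.2, 0], 0],
    [0.7, [1.1, 4.2, 0.5], 0],
    [0.7, [1, 3.8, 1], 0],
    [0.7, [0.5, 2, 1], 0],
    [0.7, [0.3, 1.2, 0.5], 0],
    [0.7, [0, 0, 0], 0],
    [0.7, [0, 0, 0], 0],
  ],
)

```text
time_s: 18.55
ee_pos: [447.9, 121.8, 69.7]
eef_rot: [-2.217, 2.224, -0.001]
force: [0.5, 0.3, 0.2]
width: 61.3
grasp_force: 0.0
```

>>> step_arm(
  moves=[
    [0.7, [0, 0, 2], 0],
    [0.7, [0, 0, 2], 0],
    [0.7, [0, 0, 1.3], 0],
    [0.7, [0, 0, 0.7], 0],
    [0.7, [0, 0, 0.4], 0],
    [0.7, [0, 0, 0.3], 0],
    [0.7, [0, 0, 0], 0],
    [0.7, [0, 0, 0], 0],
  ],
)

```text
time_s: 19.35
ee_pos: [447.6, 121.6, 2.5]
eef_rot: [-2.216, 2.226, -0.0]
force: [0.5, -0.1, -0.9]
width: 61.5
grasp_force: 0.0
```

Run:
```python
from h import *
delta(446.5,121,2.5)
```

```text
d cm [ 0.06  0.11 -0.  ] roll -0.3 pos [447.6 121.6   2.5]
```

>>> step_arm(
  moves=[
    [0.25, [0, 0, 0], 0],
    [0.25, [0, 0, 0], 0],
    [0.25, [0, 0, 0], 0],
    [0.25, [0, 0, 0], 0],
    [0.25, [0, 0, 0], 0],
    [0.25, [0, 0, 0], 0],
    [0.25, [0, 0, 0], 0],
    [0.25, [0, 0, 0], 0],
  ],
)

```text
time_s: 20.15
ee_pos: [447.2, 121.4, 2.2]
eef_rot: [-2.216, 2.227, -0.0]
force: [-1.0, 0.1, 4.8]
width: 35.2
grasp_force: 20.0
```

>>> step_arm(
  moves=[
    [0.25, [0, 0, -2], 0],
    [0.25, [0, 0, -3], 0],
    [0.25, [1, -0.5, -2], 0],
    [0.25, [3, -1.5, 0], 0],
    [0.25, [4.2, -2.1, 0], 0],
    [0.25, [4.2, -2.1, 0], 0],
    [0.25, [4.2, -2.1, 0], 0],
    [0.25, [4.2, -2.1, 0], 0],
  ],
)

```text
time_s: 20.95
ee_pos: [550.8, -88.9, 71.8]
eef_rot: [-2.216, 2.227, 0.0]
force: [0.6, 1.3, 0.2]
width: 35.4
grasp_force: 20.0
```

>>> step_arm(
  moves=[
    [0.25, [4.2, -2.1, 0], 0],
    [0.25, [3.4, -1.9, 0], 0],
    [0.25, [2.2, -1.2, 0], 0],
    [0.25, [1.1, -0.7, 0], 0],
    [0.25, [0, 0, 0], -4],
    [0.25, [0, 0, 0], -4],
    [0.25, [0, 0, 0], 0],
    [0.25, [0, 0, 0], 0],
  ],
)

```text
time_s: 21.75
ee_pos: [608.5, -195.9, 71.9]
eef_rot: [2.364, -2.069, -0.0]
force: [0.5, 0.3, -0.4]
width: 35.3
grasp_force: 20.0
```

Run:
```python
from h import *
delta(611,-195,8,-82); o=get_obs();print(o["width"],o["grasp_force"])
im=np.hstack([camera("top")[130:300,130:430],camera("scene")[180:350,140:440]]);cv2.imwrite("pics/t4.png",cv2.resize(im[:,:,::-1],None,fx=1.33,fy=1.33))
```

```text
d cm [-0.06 -0.27  6.39] roll -0.4 pos [ 608.5 -195.9   71.9]
35.31694402646278 19.999636709690094
```

View pics/t4.png

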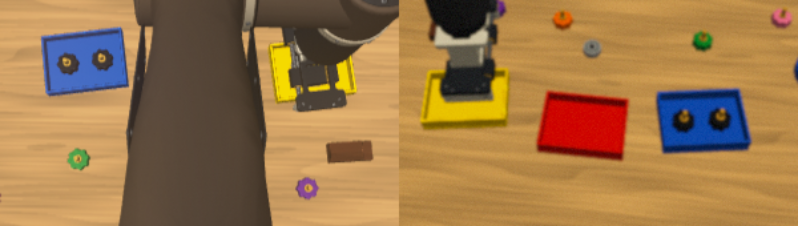

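Both knobs stand upright in the blue tray, at (68,62) and (102,59) in the picture. The bearing is over the yellow tray.

>>> step_arm(
  moves=[
    [0.25, [0, -0.3, 2], 0],
    [0.25, [0, 0, 2], 0],
    [0.25, [0, 0, 1.2], 0],
    [0.25, [0, 0, 0.6], 0],
    [0.25, [0, 0, 0.4], 0],
    [0.25, [0, 0, 0.2], 0],
    [0.25, [0, 0, 0], 0],
    [0.25, [0, 0, 0], 0],
  ],
)

```text
time_s: 22.65
ee_pos: [612.0, -196.1, 8.7]
eef_rot: [-2.365, 2.067, -0.001]
force: [0.4, 0.6, -0.7]
width: 35.4
grasp_force: 20.0
```

>>> step_arm(
  moves=[
    [0.25, [0, 0, 0.05], 0],
    [0.25, [0, 0, 0], 0],
    [0.5, [0, 0, 0], 0],
    [0.5, [0, 0, 0], 0],
    [0.5, [0, 0, 0], 0],
    [0.5, [0, 0, 0], 0],
    [0.5, [0, 0, 0], 0],
    [0.5, [0, 0, 0], 0],
  ],
)

```text
time_s: 23.45
ee_pos: [611.6, -196.0, 7.5]
eef_rot: [2.366, -2.067, -0.0]
force: [0.1, 0.0, -0.4]
width: 43.8
grasp_force: 0.0
```

>>> step_arm(
  moves=[
    [0.5, [0, 0, -0.6], 0],
    [0.5, [0, 0, -1.5], 0],
    [0.5, [0, 0, -3], 0],
    [0.5, [0, 0, -3], 0],
    [0.7, [0, 0, -1], 0],
    [0.7, [0, 0, 0], 4],
    [0.7, [0, 0, 0], 4],
    [0.7, [0, 0, 0], 0],
  ],
)

```text
time_s: 24.25
ee_pos: [611.7, -196.0, 99.5]
eef_rot: [-2.214, 2.228, -0.001]
force: [1.0, 0.8, -0.4]
width: 60.7
grasp_force: 0.0
```

Run:
```python
from h import *
delta(475.5,-9.8,70)
```

```text
d cm [-18.54  13.73   2.94] roll -0.3 pos [ 611.7 -196.    99.5]
```

>>> step_arm(
  moves=[
    [0.7, [-2, 1.5, 0], 0],
    [0.7, [-3.6, 2.7, 0], 0],
    [0.7, [-3.8, 2.8, 0.5], 0],
    [0.7, [-3.8, 2.8, 1], 0],
    [0.7, [-3, 2.1, 1], 0],
    [0.7, [-1.6, 1.2, 0.5], 0],
    [0.7, [-0.8, 0.6, 0], 0],
    [0.7, [0, 0, 0], 0],
  ],
)

```text
time_s: 25.05
ee_pos: [475.5, -8.6, 69.2]
eef_rot: [-2.219, 2.223, -0.001]
force: [0.8, 0.5, 0.7]
width: 61.0
grasp_force: 0.0
```

>>> step_arm(
  moves=[
    [0.7, [0, 0, 2], 0],
    [0.7, [0, 0, 2], 0],
    [0.7, [0, 0, 1.3], 0],
    [0.7, [0, 0, 0.7], 0],
    [0.7, [0, 0, 0.4], 0],
    [0.7, [0, 0, 0.3], 0],
    [0.7, [0, 0, 0], 0],
    [0.7, [0, 0, 0], 0],
  ],
)

```text
time_s: 25.85
ee_pos: [475.9, -9.3, 2.0]
eef_rot: [-2.216, 2.226, -0.001]
force: [0.3, 0.3, -0.5]
width: 61.4
grasp_force: 0.0
```

Run:
```python
from h import *
delta(475.5,-9.8,2.5)
```

```text
d cm [ 0.05  0.04 -0.05] roll -0.3 pos [475.9  -9.3   2. ]
```

>>> step_arm(
  moves=[
    [0.25, [0, 0, 0], 0],
    [0.25, [0, 0, 0], 0],
    [0.25, [0, 0, 0], 0],
    [0.25, [0, 0, 0], 0],
    [0.25, [0, 0, 0], 0],
    [0.25, [0, 0, 0], 0],
    [0.25, [0, 0, 0], 0],
    [0.25, [0, 0, 0], 0],
  ],
)

```text
time_s: 26.65
ee_pos: [475.6, -9.3, 1.7]
eef_rot: [-2.216, 2.227, -0.0]
force: [-0.4, 0.9, 2.7]
width: 35.1
grasp_force: 20.0
```

>>> step_arm(
  moves=[
    [0.25, [0, 0, -2], 0],
    [0.25, [0, 0, -3], 0],
    [0.25, [1, -0.6, -2], 0],
    [0.25, [2.6, -1.5, 0], 0],
    [0.25, [3.6, -2.1, 0], 0],
    [0.25, [3.6, -2.1, 0], 0],
    [0.25, [3.6, -2.1, 0], 0],
    [0.25, [3.6, -2.1, 0], 0],
  ],
)

```text
time_s: 27.45
ee_pos: [580.1, -191.5, 71.1]
eef_rot: [2.216, -2.227, -0.001]
force: [1.8, 0.9, -0.7]
width: 35.1
grasp_force: 20.0
```

>>> step_arm(
  moves=[
    [0.25, [3.2, -1.8, 0], 0],
    [0.25, [2.2, -1.3, 0], 0],
    [0.25, [1.5, -0.8, 0], 0],
    [0.25, [0, 0, 0], -4],
    [0.25, [0, 0, 0], -4],
    [0.25, [0, 0, 0], 0],
    [0.25, [0, 0, 0], 0],
    [0.25, [0, 0, 0], 0],
  ],
)

```text
time_s: 28.25
ee_pos: [618.2, -258.9, 71.4]
eef_rot: [2.364, -2.068, -0.0]
force: [-0.3, -0.5, -0.5]
width: 35.7
grasp_force: 20.0
```

Run:
```python
from h import *
delta(620,-258.7,7.5,-82); o=get_obs();print(o["width"],o["grasp_force"])
```

```text
d cm [ 0.01 -0.18  6.39] roll -0.4 pos [ 618.2 -258.9   71.4]
35.69382306557135 20.000054240226746
```

>>> step_arm(
  moves=[
    [0.25, [0, -0.2, 2], 0],
    [0.25, [0, 0, 2], 0],
    [0.25, [0, 0, 1.2], 0],
    [0.25, [0, 0, 0.6], 0],
    [0.25, [0, 0, 0.4], 0],
    [0.25, [0, 0, 0.2], 0],
    [0.25, [0, 0, 0.05], 0],
    [0.25, [0, 0, 0], 0],
  ],
)

```text
time_s: 29.05
ee_pos: [620.7, -258.9, 7.6]
eef_rot: [-2.366, 2.067, -0.001]
force: [-0.1, 0.1, -0.2]
width: 35.7
grasp_force: 20.0
```

>>> step_arm(
  moves=[
    [0.25, [0, 0, 0], 0],
    [0.25, [0, 0, 0], 0],
    [0.5, [0, 0, 0], 0],
    [0.5, [0, 0, 0], 0],
    [0.5, [0, 0, 0], 0],
    [0.5, [0, 0, 0], 0],
    [0.5, [0, 0, 0], 0],
    [0.5, [0, 0, 0], 0],
  ],
)

```text
time_s: 29.85
ee_pos: [620.3, -258.8, 7.1]
eef_rot: [-2.366, 2.067, -0.0]
force: [-0.2, -0.2, -0.2]
width: 43.8
grasp_force: 0.0
```

>>> step_arm(
  moves=[
    [0.5, [0, 0, -0.6], 0],
    [0.5, [0, 0, -1.5], 0],
    [0.5, [0, 0, -3], 0],
    [0.5, [0, 0, -3], 0],
    [0.7, [0, 0, -1], 0],
    [0.7, [0, 0, 0], 2.5],
    [0.7, [0, 0, 0], 2.5],
    [0.7, [0, 0, 0], 0],
  ],
)

```text
time_s: 30.65
ee_pos: [620.4, -258.8, 99.0]
eef_rot: [-2.272, 2.168, -0.001]
force: [-0.1, 0.3, 0.1]
width: 60.6
grasp_force: 0.0
```

Run:
```python
from h import *
t=camera("top");cv2.imwrite("pics/t5.png",cv2.resize(t[140:270,320:480][:,:,::-1],None,fx=4,fy=4))
delta(462,-293,80,-87)
```

```text
d cm [ 2.65 15.98  1.87] roll -0.2 pos [ 620.4 -258.8   98.8]
```

View pics/t5.png

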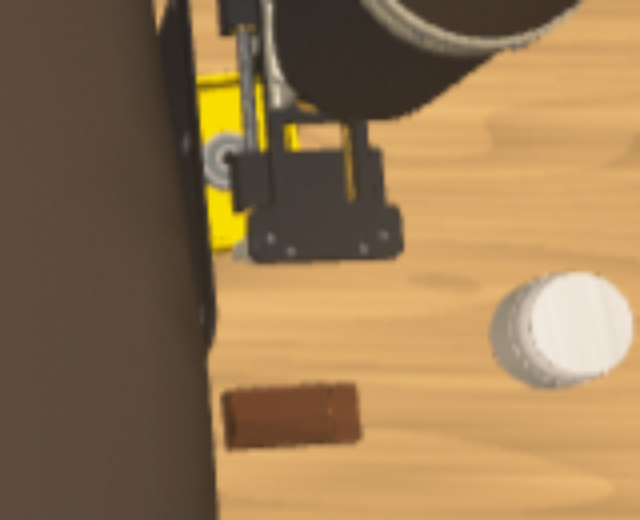

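>>> step_arm(
  moves=[
    [0.7, [0.4, 2.2, 0], 0],
    [0.7, [0.7, 4, 0], 0],
    [0.7, [0.6, 4, 0.5], 0],
    [0.7, [0.5, 3, 1], 0],
    [0.7, [0.3, 1.9, 0.5], 0],
    [0.7, [0.1, 1, 0], 0],
    [0.7, [0, 0, 0], 0],
    [0.7, [0, 0, 0], 0],
  ],
)

```text
time_s: 31.5
ee_pos: [462.0, -292.6, 78.8]
eef_rot: [-2.274, 2.167, -0.002]
force: [-0.2, 0.2, -0.4]
width: 61.4
grasp_force: 0.0
```

>>> step_arm(
  moves=[
    [0.7, [0, 0, 2], 0],
    [0.7, [0, 0, 2], 0],
    [0.7, [0, 0, 1.7], 0],
    [0.7, [0, 0, 1], 0],
    [0.7, [0, 0, 0.5], 0],
    [0.7, [0, 0, 0.3], 0],
    [0.7, [0, 0, 0], 0],
    [0.7, [0, 0, 0], 0],
  ],
)

```text
time_s: 32.3
ee_pos: [461.2, -292.5, 3.6]
eef_rot: [-2.273, 2.168, -0.001]
force: [-0.8, -0.0, 0.1]
width: 61.5
grasp_force: 0.0
```

>>> step_arm(
  moves=[
    [0.25, [0, 0, 0], 0],
    [0.25, [0, 0, 0], 0],
    [0.25, [0, 0, 0], 0],
    [0.25, [0, 0, 0], 0],
    [0.25, [0, 0, 0], 0],
    [0.25, [0, 0, 0], 0],
    [0.25, [0, 0, 0], 0],
    [0.25, [0, 0, 0], 0],
  ],
)

```text
time_s: 33.1
ee_pos: [460.7, -292.4, 3.2]
eef_rot: [2.274, -2.168, 0.0]
force: [-1.7, 1.2, 5.6]
width: 35.9
grasp_force: 20.0
```

Run:
```python
from h import *
delta(650,-9,75,-90);o=get_obs();print(o["width"],o["grasp_force"],o["force"].round(1))
```

```text
d cm [-27.41 -20.25  -7.18] roll 2.7 pos [ 460.7 -292.4    3.2]
35.851994874936935 20.000366270542145 [-1.7  1.2  5.6]
```

>>> step_arm(
  moves=[
    [0.25, [0, 0, -2], 0],
    [0.25, [0, 0, -3], 0],
    [0.25, [-0.8, -0.6, -2.2], 0],
    [0.25, [-2.3, -1.7, 0], 0],
    [0.25, [-3.5, -2.6, 0], 0],
    [0.25, [-3.7, -2.7, 0], 0],
    [0.25, [-3.7, -2.7, 0], 0],
    [0.25, [-3.7, -2.7, 0], 0],
  ],
)

```text
time_s: 33.9
ee_pos: [582.8, -107.8, 74.8]
eef_rot: [-2.273, 2.168, 0.0]
force: [0.7, -0.8, -1.5]
width: 35.8
grasp_force: 20.0
```

>>> step_arm(
  moves=[
    [0.25, [-3.5, -2.6, 0], 0],
    [0.25, [-3, -2.2, 0], 0],
    [0.25, [-2, -1.5, 0], 0],
    [0.25, [-1.2, -0.95, 0], 0],
    [0.25, [0, 0, 0], 2.4],
    [0.25, [0, 0, 0], 2.3],
    [0.25, [0, 0, 0], 0],
    [0.25, [0, 0, 0], 0],
  ],
)

```text
time_s: 34.7
ee_pos: [649.7, -9.6, 74.9]
eef_rot: [2.183, -2.259, -0.0]
force: [-0.4, 1.6, 0.2]
width: 36.0
grasp_force: 20.0
```

Run:
```python
from h import *
delta(650,-9,8.5,-92);o=get_obs();print(o["width"],o["grasp_force"],o["force"].round(1))
cv2.imwrite("pics/s6.png",cv2.resize(camera("scene")[200:320,140:420][:,:,::-1],None,fx=2.8,fy=2.8))
```

```text
d cm [-0.06 -0.03  6.64] roll 0.0 pos [649.7  -9.6  74.9]
36.04703062535871 19.999895989894867 [-0.4  1.6  0.2]
```

View pics/s6.png

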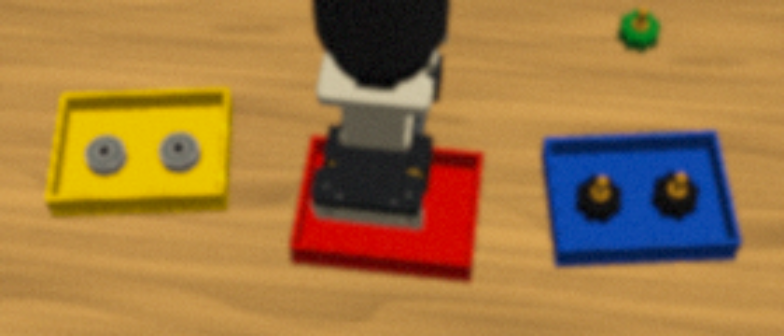

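Both bearings lie flat in the yellow tray, at (106,155) and (180,152). The knobs are still upright. The gripper is over the red tray, so I'll lower the offcut.

>>> step_arm(
  moves=[
    [0.25, [0, 0, 2], 0],
    [0.25, [0, 0, 2], 0],
    [0.25, [0, 0, 1.2], 0],
    [0.25, [0, 0, 0.7], 0],
    [0.25, [0, 0, 0.4], 0],
    [0.25, [0, 0, 0.3], 0],
    [0.25, [0, 0, 0.05], 0],
    [0.25, [0, 0, 0], 0],
  ],
)

```text
time_s: 35.55
ee_pos: [650.3, -9.0, 9.0]
eef_rot: [-2.182, 2.259, -0.001]
force: [0.5, 0.4, 0.2]
width: 35.7
grasp_force: 20.0
```

>>> step_arm(
  moves=[
    [0.25, [0, 0, 0], 0],
    [0.25, [0, 0, 0], 0],
    [0.5, [0, 0, 0], 0],
    [0.5, [0, 0, 0], 0],
    [0.5, [0, 0, 0], 0],
    [0.5, [0, 0, 0], 0],
    [0.5, [0, 0, 0], 0],
    [0.5, [0, 0, 0], 0],
  ],
)

```text
time_s: 36.35
ee_pos: [650.0, -9.1, 8.5]
eef_rot: [2.183, -2.259, -0.0]
force: [0.3, 0.8, 0.5]
width: 43.8
grasp_force: 0.0
```

>>> step_arm(
  moves=[
    [0.5, [0, 0, -0.6], 0],
    [0.5, [0, 0, -1.5], 0],
    [0.5, [0, 0, -3], 0],
    [0.5, [0, 0, -3], 0],
    [0.5, [0, 0, -3], 0],
    [0.5, [0, 0, -3], 0],
    [0.5, [0, 0, -1], 0],
    [0.5, [0, 0, 0], 0],
  ],
)

```text
time_s: 37.15
ee_pos: [651.2, -8.9, 162.8]
eef_rot: [-2.18, 2.256, -0.004]
force: [0.3, 0.1, -0.2]
width: 43.7
grasp_force: 0.0
```

>>> step_arm(
  moves=[
    [0.5, [0, 2, -1], 0],
    [0.5, [0, 4, 0], 0],
    [0.5, [0, 4, 0], 0],
    [0.5, [0, 4, 0], 0],
    [0.5, [0, 3, 0], 0],
    [0.5, [0, 1, 0], 0],
    [0.5, [0, 0, 0], 0],
    [0.5, [0, 0, 0], 0],
  ],
)

```text
time_s: 37.95
ee_pos: [470.8, -2.7, 169.5]
eef_rot: [-2.183, 2.259, -0.0]
force: [0.7, 0.3, 0.8]
width: 43.9
grasp_force: 0.0
```

Run:
```python
from h import *
cv2.imwrite("pics/s7.png",cv2.resize(camera("scene")[150:320,80:500][:,:,::-1],None,fx=1.9,fy=1.9))
```

```text
(no output)
```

View pics/s7.png

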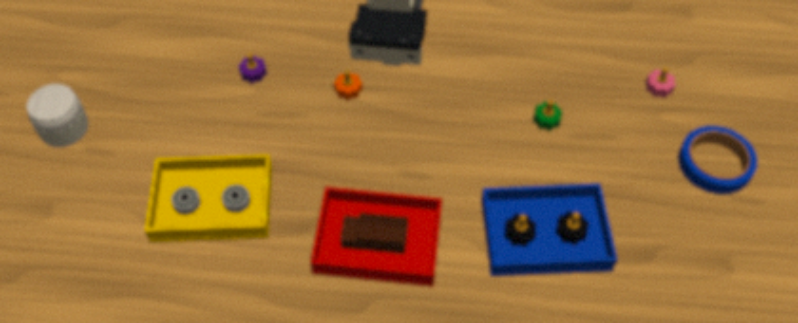

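The offcut lies flat in the red tray at (375,232), with the bearings and knobs in their trays. The decoys, tape roll and tin haven't been touched.

```bash
python3 -c "
from station import *
print(close_job())"
```

```text
the job is handed in; nothing more can be done
None
```

The job is handed in: both knobs are in the blue tray with studs up, both bearings are flat in the yellow tray and the offcut is flat in the red tray; the tape roll, wax tin and look-alikes were left alone.

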